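# Fit the bayonet LED lamp module into the microscope lamphouse

### The job

Fit the LED lamp module that stands on the bench into the socket on top of the microscope's lamphouse: lower it in with its two side pins in the socket's two slots, push it down gently against the spring, turn it clockwise (seen from above) as far as it goes, and let the spring lift it into its notches so that it stays locked there, upright, when you let go. Feel for the slots and the stop rather than forcing the lamp against the socket, and leave the other things on the bench where they are.

Things in the scene. Friction and masses are not known exactly. Their poses are not given: they have to be found in the camera images.
- lamp: LED lamp module, 0.1 to 0.16 kg, 75 mm tall, starts upright on the bench. Origin: centre of its underside, z up its axis. From below: bright steel barrel 30 mm in diameter to 31 mm height, its lower edge bevelled 2 mm, with two side pins; black flange 43 mm in diameter from 31 to 35 mm; aluminium heat sink with upright fins from 35 to 75 mm. A half turn about z gives the same module.
- lamp_pins (a point): On the lamp's axis between its two pins, 16 mm above the underside; axes as the lamp's. The round pins, 5 mm thick, stick out of the barrel along +x and -x, their ends 21 mm from the axis.
- lamp_grip (a point): On the lamp's axis in the heat sink, 56 mm above the underside; axes as the lamp's. The heat sink is 46 mm long in x and 28 mm wide in y; grip it across its flat outer faces (y = +14 and -14 mm), from above, fingertips above the flange.
- lamphouse: Grey lamphouse, fixed, 104 mm (x) by 116 mm (y), top plate at 73 mm, round lens in its front (-x) side. Origin: centre of its underside, z up. In the middle of the top a clamp ring (80 mm high, brass thumbscrew at +y) holds the lamp socket, an upright steel sleeve. Keep the force of lamp on socket under 45 N; the spring itself needs at most 12 N. The socket does not give when the lamp is fitted.
- socket_mouth (a point): Middle of the sleeve's rim: bore 34, outside 45 mm, nominally 86 mm above the bench; axes as the lamphouse's. The rim has two opposite entry slots, nominally along +x and -x, with 0.11 rad of play for the pins. But the sleeve is clamped up to 2.5 mm higher or lower and turned up to 0.6 rad either way; this is not measured: pins on the rim stop hard, in the slots they sink 5 mm before the spring.
- socket_bottom (a point): On the socket's axis 18.5 mm under the nominal rim, where the free spring ring lies. Each slot leads down, then clockwise from above under a roof, to a notch centred 0.87 rad on; a hard stop follows 0.11 rad later, where pins still rise. Pin centres below the rim: spring met at 2.5 mm, roof cleared from 10.5 mm, channel bottom hit at 14.5 mm, locked in the notch at 6.5 mm.
- contact_ring (a joint): Sprung contact ring at the bottom of the socket, pressed down by the lamp's underside: m of downward travel, 0 when free, about 0.004 with the lamp locked in its notches, 0.008 when the pins just clear the roof, 0.012 when they reach the channel's bottom. The spring pushes up with 3 N at 0 and 0.7 N more for each mm.
- spray_bottle: Clear pump-spray bottle, 54 mm wide, 139 mm tall, standing on the bench. Leave alone. Origin: centre of its underside.
- slide_case_a: Flat clear slide case, 39 x 83 x 24 mm, lying on the bench. Leave alone. Origin: centre of its underside.
- lens_tissue: Booklet of lens tissue, 50 x 74 x 10 mm, lying on the bench. Leave alone. Origin: centre of its underside.
- tally_counter: Chrome hand tally counter, 50 x 61 x 17 mm, lying on its back on the bench. Leave alone. Origin: centre of its underside.
There are look-alikes about, which are no part of the job. What is shaped like the lamp but pink is not meant.

How it is judged:
By the outcome, as a careful person would: the job done as asked, in the order asked, and still so for the second after the job is handed in, with the robot touching nothing.
It also fails if it takes over 72 s, if anything falls off the work surface, if the arm or the gripper's body presses on something with over 40 N, if the wrist force passes 120 N, or if a joint passes its speed limit or range.

### The arm

A 7-joint arm with a two-finger parallel gripper is mounted at the origin on a cart in front of the work surface, level with it; the furniture and walls round the work are solid. World frame = base frame: x ahead of the robot, y to its left, z up, the work surface at z = 0. Lengths are in m, angles in degrees, forces in N, time in s.
With the tool pointing down it reaches from about 0.425 to 0.875 m from the base axis. Payload 4.7 kg.
Tool frame: the origin (TCP) lies on the front face of the gripper's body, between the roots of the fingers; the fingertips stand 70 mm ahead of it and the grasp point (between the pads) lies 51 mm ahead of it; z points along the fingers, y is the direction in which the jaws open and shut (so a half turn about z gives the same grasp; the last joint's range is limited). The gripper opens to 87 mm and grips with 3 to 60 N. Pads are 19 mm wide; open, the fingers measure 117 mm over their backs; the gripper's body (75 mm by 190 mm) begins 51 mm behind the grasp point.
Start: joints at [73.574, 18.392, -4.016, 83.108, 1.295, 78.541, -3.26], TCP at [0.193, -0.621, 0.292] pointing down, gripper open.
Joint ranges: [-163.93, 163.93], [-17.29, 119.83], [-79.2, 71.16], [3.27, 140.29], [-89.18, 269.18], [5.43, 117.66], [-154.24, 154.24]. Speed limits (degrees/s): [147.25, 147.25, 180, 180, 180, 180, 180].

### API

Orientations are given as [roll, pitch, yaw] about the fixed x, y, z axes, in that order (R = Rz(yaw) Ry(pitch) Rx(roll)).
In Python, from cell import env gives the robot as it stands.
- The arm moves only by the tool drive_tool, never from a script. Its argument "commands" is a list of rows, each a list of 7 numbers: the shift along the tool's x, y, z in cm, then the turn, a rotation vector about the tool's x, y, z in degrees, then the opening, from 0 (shut) to 1 (fully open). In form: [[tx, ty, tz, rx, ry, rz, hand], ...]. A call has 1 to 20 rows; each row shifts and turns the commanded pose from where the row before left it, along the tool's axes as they then stand; what a row does not reach is not made up. A row lasts 1/12 s, in which the tool goes at most 41.7 mm and 7.16 degrees, less where a joint would pass 70% of its speed; a pose out of reach is approached as far as the arm can. A call is refused whole if a number of a shift passes 4.17 or a number of a turn 7.16, either way. A call with a gripper value outside its range is refused whole. The fingers move at their own pace and stop on an object; "force" is the grip in N (left out, the last holds). Time passes only in rows, so rows that do not move let the fingers close. It gives the time, the measured TCP pose, the force and the opening at its end, in the units of the state.
- env.get_obs(): the state, without advancing time (a new reading comes with each control period).
- env.read_camera(name): name is "scene" or "top" or "wrist"; returns a dict with "img" (420x560x3 uint8, blue, green, red), "mtx" (3x3 intrinsics, pixels), "pose" (4x4, takes a point from camera to world coordinates). Camera axes: x right, y down, z forward; pixel columns grow to the right and rows downward; lengths in m; the calibration is good to about 2 mm. A picture is of the moment at which its call begins. There is no depth.
- env.sign_off(): hands the job in, once; it reports no verdict.
The state is a dict: "time_s": time; "qpos": joint angles; "joint_velocities": joint speeds; "effort": joint torques, N m; "tool_pos": TCP position; "tool_rot": TCP orientation; "force": force on the tool from outside, world axes, zero at the start; "wrist_torque": the same for the moment, N m; "grip_width": finger opening in m.
Only numpy, scipy, OpenCV 4.12 (cv2) and the standard library are available. Lean on these libraries where they do the work, as an engineer would, in place of code of your own. Each camera call takes 0.05 s, during which the arm holds its last target.

## Working session

There is one attempt and no reset: what is moved stays moved. The work goes in short steps, Python scripts to look and compute and a tool call to move; the robot and the scene stay as the last step left them, time stands still between calls to the robot, and variables do not carry over. Pictures are saved under pics/ and viewed, and the job is handed in when it is done.

Besides the shell and the picture viewer there is one more tool, called after "Call:" as name(argument=value, ...), one argument or row to a line, values as JSON. drive_tool: Moves the arm, as the interface text tells. Its arguments: {"type":"object","properties":{"commands":{"type":"array"},"force":{"type":"number"}},"required":["commands"]}

```bash
mkdir -p pics; ls
python3 - <<'E'
from cell import env
import cv2
print(env.get_obs())
for n in ["scene","top","wrist"]:
    c=env.read_camera(n); cv2.imwrite(f"pics/{n}0.png",c["img"]); print(n,c["mtx"].round(1).tolist(),c["pose"].round(4).tolist())
E
```

```text
pics
{'time_s': 0.0, 'qpos': array([73.57284716, 18.4372983 , -4.01459884, 83.17567913,  1.29505219,
       78.54090584, -3.2589887 ]), 'joint_velocities': array([ 0.05604858,  0.09186885,  0.00993124,  0.02733293, -0.01322423,
       -0.02409203,  0.03411566]), 'effort': array([ 4.96910325e-04, -4.91293788e+01, -4.03623031e-01, -3.12533033e+01,
       -6.39680726e-02,  4.38070914e-02,  1.81966166e-04]), 'tool_pos': array([ 0.19241086, -0.6204202 ,  0.29117442]), 'tool_rot': array([-1.79891360e+02,  6.17966505e-03,  1.72370621e+01]), 'force': array([-0.16343313,  0.10203784, -0.45636354]), 'wrist_torque': array([-0.00588265, -0.01362169, -0.00705391]), 'grip_width': 0.08697776396411022}
scene [[449.1, 0.0, 287.1], [0.0, 449.1, 212.4], [0.0, 0.0, 1.0]] [[-0.5182, -0.621, 0.588, 0.0172], [-0.8552, 0.3858, -0.3461, 0.5784], [-0.0119, -0.6823, -0.731, 0.708], [0.0, 0.0, 0.0, 1.0]]
top [[525.7, 0.0, 281.2], [0.0, 525.7, 210.0], [0.0, 0.0, 1.0]] [[0.0204, -0.9917, 0.1271, 0.3938], [-0.9993, -0.0162, 0.0339, 0.2564], [-0.0316, -0.1277, -0.9913, 0.9597], [0.0, 0.0, 0.0, 1.0]]
wrist [[302.9, 0.0, 278.8], [0.0, 302.9, 205.0], [0.0, 0.0, 1.0]] [[0.2978, -0.923, -0.2438, 0.2594], [-0.9546, -0.2884, -0.0744, -0.5995], [-0.0016, 0.2549, -0.967, 0.3844], [0.0, 0.0, 0.0, 1.0]]
```

View pics/scene0.png

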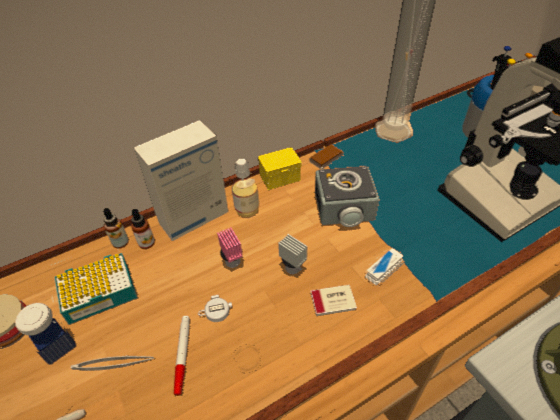

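View pics/top0.png

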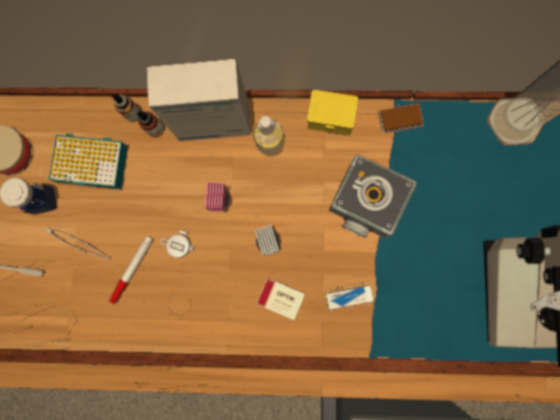

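View pics/wrist0.png

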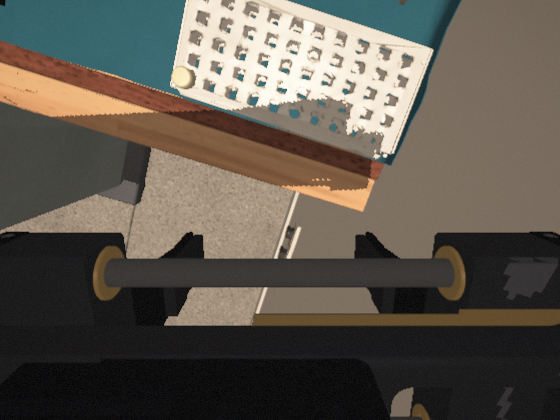

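The scene view shows the grey lamp at about (293,254), a pink look-alike at (231,247) and the lamphouse at (347,195). In the top view the lamp is at (267,240) and the socket at (373,194). I'll zoom in next.

```bash
cat > h.py <<'E'
import numpy as np, cv2
def ray(c,u,v,z):
    K,T=c["mtx"],c["pose"]
    d=T[:3,:3]@np.linalg.inv(K)@np.array([u,v,1.]); o=T[:3,3]
    return o+d*(z-o[2])/d[2]
def proj(c,p):
    T=c["pose"]; q=T[:3,:3].T@(np.asarray(p)-T[:3,3]); q=c["mtx"]@q; return q[:2]/q[2]
E
python3 - <<'E'
import cv2,numpy as np
a=cv2.imread("pics/top0.png")
l=cv2.resize(a[215:265,240:290],None,fx=8,fy=8,interpolation=cv2.INTER_CUBIC)
s=cv2.resize(a[145:245,323:423],None,fx=4,fy=4,interpolation=cv2.INTER_CUBIC)
b=cv2.imread("pics/scene0.png")
cv2.imwrite("pics/z1.png",np.hstack([l,s]))
l=cv2.resize(b[225:275,265:315],None,fx=8,fy=8,interpolation=cv2.INTER_CUBIC)
s=cv2.resize(b[160:230,312:382],None,fx=400/70,fy=400/70,interpolation=cv2.INTER_CUBIC)
cv2.imwrite("pics/z2.png",np.hstack([l,s]))
E
```

```text
(no output)
```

View pics/z1.png

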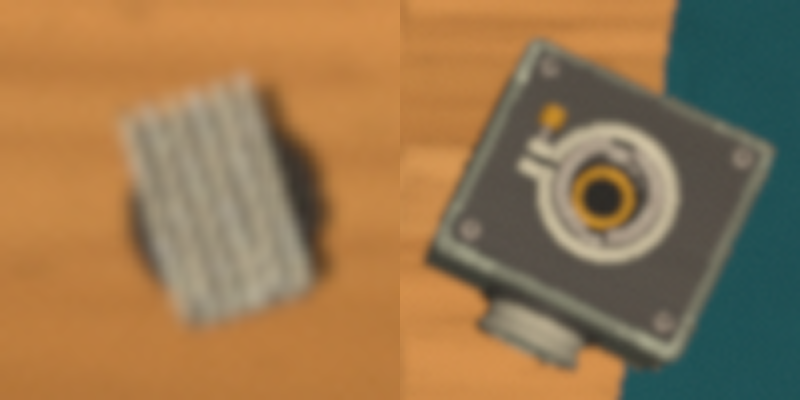

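View pics/z2.png

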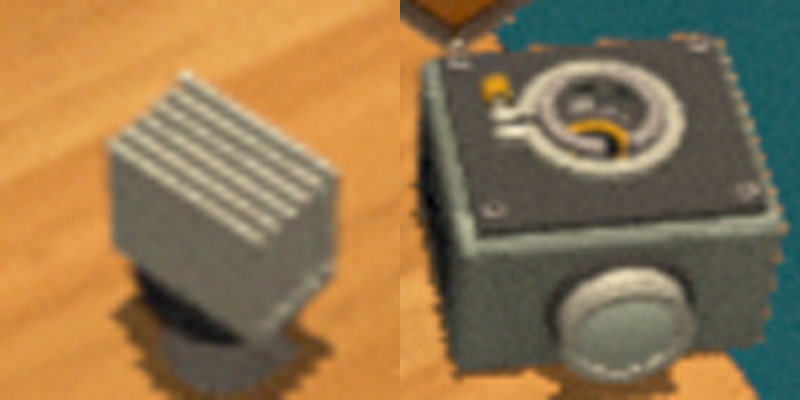

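The left crops show the heat sink top with four clear corners. The right ones show the plate corners, with the thumbscrew at the upper left. I'll cast these corners to heights of 75 and 73 mm.

Run:
```python
from cell import env
from h import *
t=env.read_camera("top"); s=env.read_camera("scene")
def rep(n,c,pts,z):
    P=np.array([ray(c,u,v,z) for u,v in pts]); 
    print(n,P[:,:2].mean(0).round(4), [(np.linalg.norm(P[i]-P[i-1]).round(4), np.degrees(np.arctan2(*(P[i]-P[i-1])[1::-1])).round(1)) for i in range(len(P))])
L=np.array([(125,120),(245,78),(312,290),(190,325)])/8+[240,215]-.44
rep("lamp top",t,L,.075)
L=np.array([(112,145),(185,75),(335,178),(262,245)])/8+[265,225]-.44
rep("lamp scene",s,L,.075)
H=np.array([(138,40),(373,150),(275,362),(40,240)])/4+[323,145]-.4
rep("house top",t,H,.073)
H=np.array([(45,57),(333,40),(383,218),(75,235)])*70/400+[312,160]-.4
rep("house scene",s,H,.073)
# ring centre at .080 outer clamp ring
print(ray(t,323+208/4-.4,145+192/4-.4,.080), "scene",ray(s,312+(605-400)*.175-.4,160+118*.175-.4,.080))
```

```text
lamp top [0.4559 0.3099] [(np.float64(0.0455), np.float64(19.1)), (np.float64(0.0269), np.float64(-69.6)), (np.float64(0.047), np.float64(-161.2)), (np.float64(0.0267), np.float64(107.1))]
lamp scene [0.4535 0.3117] [(np.float64(0.0442), np.float64(18.2)), (np.float64(0.0265), np.float64(-70.0)), (np.float64(0.0456), np.float64(-163.5)), (np.float64(0.0251), np.float64(107.1))]
house top [0.5376 0.1294] [(np.float64(0.0966), np.float64(-25.3)), (np.float64(0.1098), np.float64(-115.0)), (np.float64(0.1002), np.float64(155.3)), (np.float64(0.1108), np.float64(63.1))]
house scene [0.5323 0.1286] [(np.float64(0.0929), np.float64(-27.6)), (np.float64(0.108), np.float64(-116.9)), (np.float64(0.0939), np.float64(152.2)), (np.float64(0.1077), np.float64(62.5))]
[0.53863071 0.1295718  0.08      ] scene [0.53423026 0.1295442  0.08      ]
```

Run:
```python
import cv2,numpy as np
a=cv2.imread("pics/top0.png");b=cv2.imread("pics/scene0.png")
l=cv2.resize(a[80:360,460:560],None,fx=2.1,fy=2.1)
s=cv2.resize(b[0:280,370:560],None,fx=2.1,fy=2.1)
cv2.imwrite("pics/z3.png",np.hstack([l,s]))
from cell import env
from h import *
t=env.read_camera("top"); s=env.read_camera("scene")
for z in(0,.2,.4):print(z,[ray(t,u,v,z).round(3)[:2].tolist() for u,v in((487,240),(487,350),(560,350),(560,230),(525,120))])
```

```text
0 [[0.468, -0.084], [0.274, -0.078], [0.278, -0.204], [0.489, -0.214], [0.692, -0.16]]
0.2 [[0.453, -0.013], [0.299, -0.008], [0.302, -0.108], [0.469, -0.116], [0.63, -0.073]]
0.4 [[0.437, 0.058], [0.324, 0.061], [0.326, -0.012], [0.449, -0.018], [0.568, 0.014]]
```

View pics/z3.png

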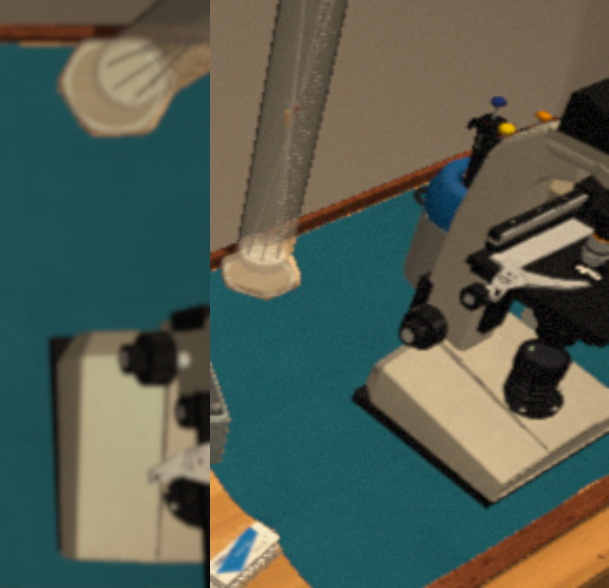

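The arm starts beyond a microscope (base about x 0.27–0.47, y below -0.08) and a tall cylinder near (0.69,-0.16). I'll raise it first and look at them.

Call:
drive_tool(
  commands=[
    [0,0,-3,0,0,0,1],
    [0,0,-4,0,0,0,1],
    [0,0,-4,0,0,0,1],
    [0,0,-4,0,0,0,1],
    [0,0,-4,0,0,0,1],
    [0,0,-4,0,0,0,1],
    [0,0,-2,0,0,0,1],
    [0,0,0,0,0,0,1],
  ],
)

```text
time_s: 1.02
tool_pos: [0.1927, -0.6209, 0.5487]
tool_rot: [179.4, -0.0, 17.2]
force: [-0.5, 0.1, 0.0]
grip_width: 0.0873
```

Run:
```python
from cell import env
import cv2
o=env.get_obs();print(o["tool_pos"],o["tool_rot"],o["qpos"])
c=env.read_camera("wrist"); cv2.imwrite("pics/w1.png",c["img"]); print(c["pose"].round(3).tolist())
```

```text
[ 0.19270802 -0.62093955  0.5487145 ] [ 1.79420486e+02 -2.67033057e-02  1.72358479e+01] [ 72.50508571  19.88343542  -3.32971304  52.15229917   1.19418262
 107.41146022  -3.02194233]
[[0.298, -0.924, -0.24, 0.259], [-0.955, -0.286, -0.085, -0.599], [0.01, 0.254, -0.967, 0.642], [0.0, 0.0, 0.0, 1.0]]
```

View pics/w1.png

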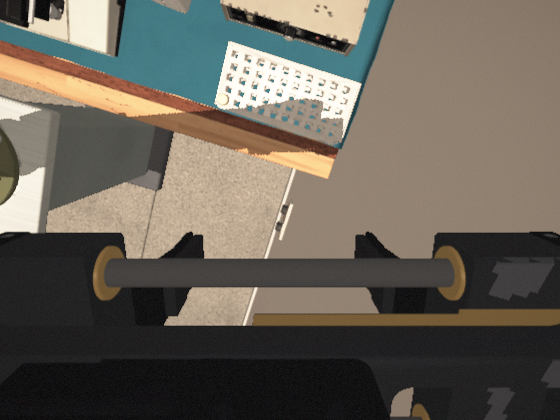

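Call:
drive_tool(
  commands=[
    [3.2,-1.1,0,0,0,0,1],
    [3.2,-1.1,0,0,0,0,1],
    [3.2,-1.1,0,0,0,0,1],
    [3.2,-1.1,0,0,0,0,1],
    [3.2,-1.1,0,0,0,0,1],
    [0,0,0,0,0,0,1],
  ],
)

```text
time_s: 1.57
tool_pos: [0.3363, -0.5152, 0.5408]
tool_rot: [-179.8, -0.3, 18.0]
force: [0.5, 0.9, -0.2]
grip_width: 0.0872
```

Run:
```python
from cell import env
import cv2
o=env.get_obs();print(o["tool_pos"],o["tool_rot"],o["qpos"])
c=env.read_camera("wrist"); cv2.imwrite("pics/w2.png",c["img"]); print(c["pose"].round(3).tolist())
c=env.read_camera("scene"); cv2.imwrite("pics/s2.png",c["img"])
```

```text
[ 0.33634832 -0.51517295  0.54083066] [-179.7757814    -0.25713338   17.98321068] [ 60.59885442  15.35050084  -8.49858374  59.00780248   2.00138556
 105.91814635 -19.0724493 ]
[[0.31, -0.92, -0.239, 0.403], [-0.951, -0.301, -0.074, -0.494], [-0.004, 0.25, -0.968, 0.634], [0.0, 0.0, 0.0, 1.0]]
```

View pics/w2.png

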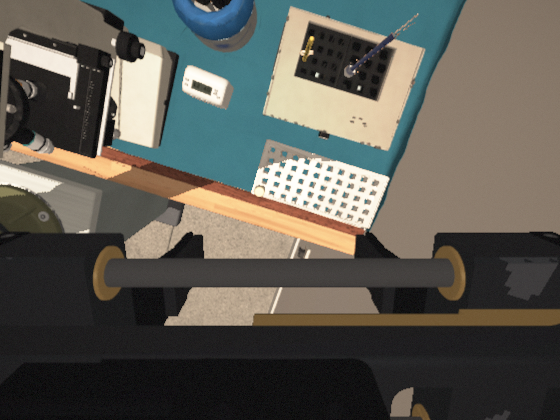

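View pics/s2.png

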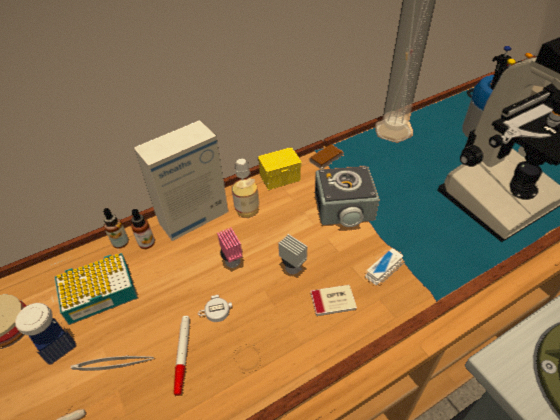

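Call:
drive_tool(
  commands=[
    [3.2,-1.3,0,0,0,0,1],
    [3.5,-1.4,0,0,0,0,1],
    [3.5,-1.4,0,0,0,0,1],
    [3.5,-1.4,0,0,0,0,1],
    [0,0,0,0,0,0,1],
  ],
)

```text
time_s: 2.08
tool_pos: [0.4493, -0.4221, 0.5406]
tool_rot: [-179.7, -0.2, 17.9]
force: [0.6, 0.9, -0.6]
grip_width: 0.0874
```

Run:
```python
from cell import env
import cv2
o=env.get_obs();print(o["tool_pos"],o["tool_rot"],o["qpos"])
c=env.read_camera("wrist"); cv2.imwrite("pics/w3.png",c["img"]); print(c["pose"].round(3).tolist())
```

```text
[ 0.44927127 -0.42208747  0.54063634] [-179.74027578   -0.20190676   17.87572077] [ 50.08073059  15.75041312 -12.98238212  58.70650395   3.31092487
 106.00057725 -33.64586917]
[[0.309, -0.92, -0.24, 0.516], [-0.951, -0.3, -0.073, -0.401], [-0.004, 0.251, -0.968, 0.634], [0.0, 0.0, 0.0, 1.0]]
```

View pics/w3.png

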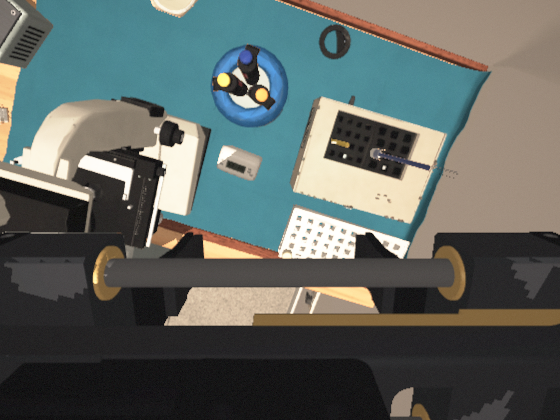

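Run:
```python
from cell import env
from h import *
w=env.read_camera("wrist"); s=env.read_camera("scene")
for uv in((95,190),(0,165)):
  for z in(.25,.3,.35,.4,.45):
    p=ray(w,*uv,z); print(uv,z,p[:2].round(3),proj(s,p).round(0))
```

```text
(95, 190) 0.25 [ 0.363 -0.201] [561. 100.]
(95, 190) 0.3 [ 0.383 -0.227] [573.  65.]
(95, 190) 0.35 [ 0.402 -0.254] [586.  30.]
(95, 190) 0.4 [ 0.422 -0.28 ] [599.  -8.]
(95, 190) 0.45 [ 0.441 -0.307] [613. -46.]
(0, 165) 0.25 [ 0.359 -0.081] [518. 122.]
(0, 165) 0.3 [ 0.379 -0.123] [536.  83.]
(0, 165) 0.35 [ 0.399 -0.165] [554.  44.]
(0, 165) 0.4 [ 0.419 -0.207] [573.   3.]
(0, 165) 0.45 [ 0.439 -0.249] [593. -39.]
```

The microscope head tops out at about z 0.36, inside x 0.40. I'll cross at x≈0.47 with z 0.54, which clears both it and the cylinder.

Call:
drive_tool(
  commands=[
    [1.2,-3.3,0,0,0,0,1],
    [1.26,-3.4,0,0,0,0,1],
    [1.26,-3.4,0,0,0,0,1],
    [1.26,-3.4,0,0,0,0,1],
    [1.26,-3.4,0,0,0,0,1],
    [1.26,-3.4,0,0,0,0,1],
    [1.26,-3.4,0,0,0,0,1],
    [1.26,-3.4,0,0,0,0,1],
    [1.26,-3.4,0,0,0,0,1],
    [1.26,-3.4,0,0,0,0,1],
    [1.26,-3.4,0,0,0,0,1],
    [1.26,-3.4,0,0,0,0,1],
    [1.26,-3.4,0,0,0,0,1],
    [0,0,0,0,0,0,1],
  ],
)

```text
time_s: 3.4
tool_pos: [0.468, 0.0478, 0.5426]
tool_rot: [-179.9, -0.1, 17.7]
force: [-0.9, 0.9, -0.1]
grip_width: 0.0867
```

Run:
```python
from cell import env
import cv2
o=env.get_obs();print(o["tool_pos"],o["tool_rot"],o["qpos"])
c=env.read_camera("wrist"); cv2.imwrite("pics/w4.png",c["img"]); print(c["pose"].round(3).tolist())
```

```text
[0.46801373 0.04775699 0.54262949] [-1.79897757e+02 -1.02578179e-01  1.77140758e+01] [ 28.55190159  -2.81331497 -35.18208448  78.24197682  -1.79370568
 103.97047121 -79.31903061]
[[0.306, -0.921, -0.241, 0.535], [-0.952, -0.296, -0.076, 0.069], [-0.002, 0.253, -0.967, 0.636], [0.0, 0.0, 0.0, 1.0]]
```

View pics/w4.png

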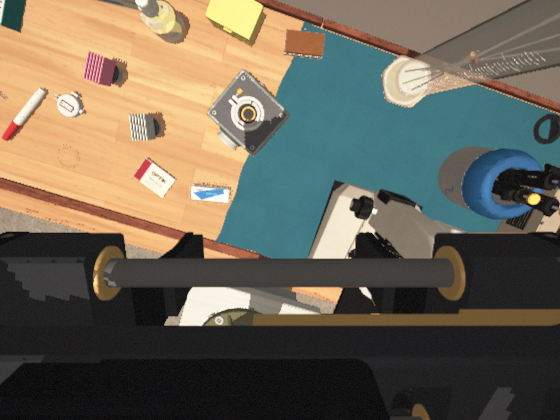

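The lamp is at (143,126) in the wrist view and the lamphouse at (248,113). I'll turn the tool half round, so that joint 7 has room for the clockwise turn later.

Call:
drive_tool(
  commands=[
    [0,0,0,0,0,-7,1],
    [0,0,0,0,0,-7,1],
    [0,0,0,0,0,-7,1],
    [0,0,0,0,0,-7,1],
    [0,0,0,0,0,-7,1],
    [0,0,0,0,0,-7,1],
    [0,0,0,0,0,-7,1],
    [0,0,0,0,0,-7,1],
    [0,0,0,0,0,-7,1],
    [0,0,0,0,0,-7,1],
    [0,0,0,0,0,-7,1],
    [0,0,0,0,0,-7,1],
    [0,0,0,0,0,-7,1],
    [0,0,0,0,0,-7,1],
    [0,0,0,0,0,-7,1],
    [0,0,0,0,0,-7,1],
    [0,0,0,0,0,-7,1],
    [0,0,0,0,0,-7,1],
    [0,0,0,0,0,-7,1],
    [0,0,0,0,0,-7,1],
  ],
)

```text
time_s: 5.12
tool_pos: [0.4691, 0.0382, 0.542]
tool_rot: [-179.9, -0.0, 157.2]
force: [0.3, -0.3, -0.7]
grip_width: 0.0871
```

Call:
drive_tool(
  commands=[
    [0,0,0,0,0,-7,1],
    [0,0,0,0,0,-7,1],
    [0,0,0,0,0,-7,1],
    [0,0,0,0,0,-7,1],
    [0,0,0,0,0,-7,1],
    [0,0,0,0,0,-5,1],
    [0,0,0,0,0,0,1],
  ],
)

```text
time_s: 5.7
tool_pos: [0.4691, 0.0384, 0.5419]
tool_rot: [-180.0, -0.0, -163.0]
force: [0.1, 0.2, -0.4]
grip_width: 0.0871
```

Run:
```python
from cell import env
o=env.get_obs();print(o["tool_pos"],o["tool_rot"],o["qpos"])
```

```text
[0.46910501 0.038423   0.54194722] [-1.79960019e+02 -3.69380353e-02 -1.62971013e+02] [ 23.82543315  -2.74550341 -29.8311349   78.40202551  -1.35944155
 104.00494549 100.72330584]
```

Call:
drive_tool(
  commands=[
    [-1.97,0.86,2,0,0,0,1],
    [-1.97,0.86,3.2,0,0,0,1],
    [-1.97,0.86,3.5,0,0,0,1],
    [-1.97,0.86,3.5,0,0,0,1],
    [-1.97,0.86,3.5,0,0,0,1],
    [-1.97,0.86,3.5,0,0,0,1],
    [-1.97,0.86,3.5,0,0,0,1],
    [-1.97,0.86,3.3,0,0,0,1],
    [0,0,0,0,0,0,1],
    [0,0,0,0,0,0,1],
  ],
)

```text
time_s: 6.53
tool_pos: [0.5988, 0.152, 0.2788]
tool_rot: [180.0, -0.4, -163.0]
force: [-0.4, -0.3, 0.8]
grip_width: 0.0866
```

Run:
```python
from cell import env
import cv2
o=env.get_obs();print(o["tool_pos"],o["tool_rot"],o["qpos"])
c=env.read_camera("wrist"); cv2.imwrite("pics/w5.png",c["img"]); print(c["pose"].round(3).tolist())
```

```text
[0.59877739 0.1520205  0.27880996] [ 179.96408904   -0.35967672 -162.99094814] [ 12.10648276  18.48547757 -35.73568997  87.81526079  10.86015636
  77.5824442   82.37703836]
[[-0.294, 0.926, 0.238, 0.534], [0.956, 0.285, 0.074, 0.132], [0.001, 0.249, -0.969, 0.372], [0.0, 0.0, 0.0, 1.0]]
```

View pics/w5.png

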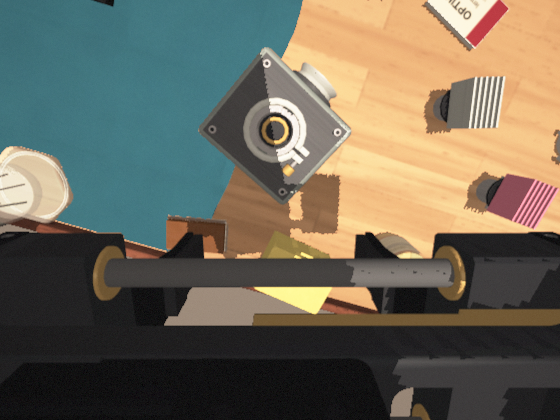

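Run:
```python
import cv2
a=cv2.imread("pics/w5.png")[85:175,225:325]
cv2.imwrite("pics/w5z.png",cv2.resize(a,None,fx=6.6,fy=6.6,interpolation=cv2.INTER_CUBIC))
```

```text
(no output)
```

View pics/w5z.png

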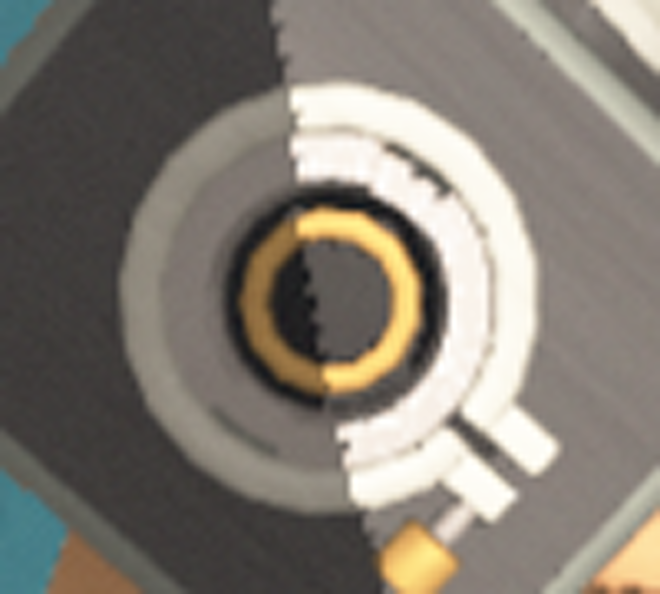

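The rim is centred at about (330,299) in the crop. The two slot openings show as dark marks at (420,170) and (245,430).

Run:
```python
from cell import env
from h import *
w=env.read_camera("wrist")
f=lambda u,v,z: ray(w,225+(u+.5)/6.6-.5,85+(v+.5)/6.6-.5,z)
print("clamp",f(329,297.5,.08)); print("rim out",f(326,300,.086)); print("bore",f(337,298,.086)); print("brass",f(331.5,300.5,.0675))
print("clamp D",f(538,297,.08)-f(120,297,.08), "rim", np.linalg.norm(f(492,290,.086)-f(160,290,.086)))
a=f(420,170,.083);b=f(245,430,.083); print(np.degrees(np.arctan2(*(a-b)[1::-1])), (a+b)/2, np.linalg.norm(a-b))
H=[f(*p,.073) for p in ()]
w5=cv2.imread("pics/w5.png")
# house plate corners
pts=[(264,48),(351,131),(283,204),(198,129)]
P=np.array([ray(w,*p,.073) for p in pts]);print(P.mean(0),[(np.linalg.norm(P[i]-P[i-1]).round(4), np.degrees(np.arctan2(*(P[i]-P[i-1])[1::-1])).round(1)) for i in range(4)])
```

```text
clamp [0.53838778 0.12939947 0.08      ]
rim out [0.53874313 0.12915753 0.086     ]
bore [0.53802937 0.13055233 0.086     ]
brass [0.53888924 0.12975457 0.0675    ]
clamp D [-0.01758124  0.05716007  0.        ] rim 0.04649198079539921
162.23917565586726 [0.53885579 0.1298976  0.083     ] 0.04358691636627533
[0.53924965 0.12945716 0.073     ] [(np.float64(0.0962), np.float64(154.9)), (np.float64(0.1108), np.float64(65.8)), (np.float64(0.0981), np.float64(-24.8)), (np.float64(0.1113), np.float64(-115.1))]
```

Call:
drive_tool(
  commands=[
    [0.4,3,0.2,0,0,0,1],
    [0.4,3.3,0.2,0,0,0,1],
    [0.4,3.3,0.2,0,0,0,1],
    [0.4,3.3,0.2,0,0,0,1],
    [0.4,3.3,0.2,0,0,0,1],
    [0.4,3.3,0,0,0,0,1],
    [0,0,0,0,0,0,1],
    [0,0,0,0,0,0,1],
  ],
)

```text
time_s: 7.3
tool_pos: [0.5176, 0.3351, 0.2752]
tool_rot: [180.0, 0.3, -162.6]
force: [0.7, -0.6, 0.1]
grip_width: 0.0871
```

Run:
```python
from cell import env
import cv2
o=env.get_obs();print(o["tool_pos"],o["tool_rot"],o["qpos"])
c=env.read_camera("wrist"); cv2.imwrite("pics/w6.png",c["img"]); print(c["pose"].round(3).tolist())
a=c["img"][60:200,180:340]
cv2.imwrite("pics/w6z.png",cv2.resize(a,None,fx=4,fy=4,interpolation=cv2.INTER_CUBIC))
```

```text
[0.51759543 0.33513853 0.27517353] [ 179.98758522    0.26109203 -162.61814795] [ -2.53241735  19.09076853 -40.83543747  88.60738969  12.78903242
  76.79379111  62.69494342]
[[-0.3, 0.921, 0.247, 0.452], [0.954, 0.29, 0.078, 0.315], [0.0, 0.259, -0.966, 0.368], [0.0, 0.0, 0.0, 1.0]]
```

View pics/w6.png

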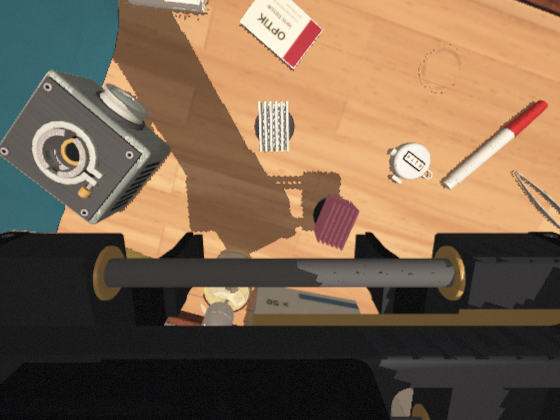

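View pics/w6z.png

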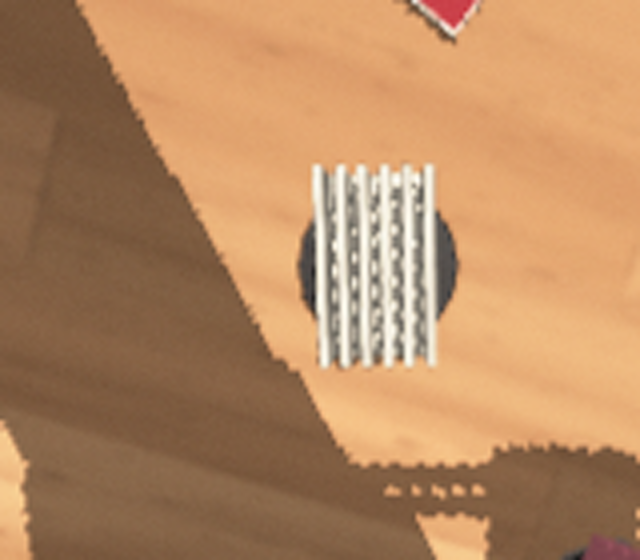

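The heat sink top's corners in the zoom are (314,165), (434,165), (437,366) and (320,366).

Run:
```python
from cell import env
from h import *
w=env.read_camera("wrist"); o=env.get_obs()
f=lambda u,v,z: ray(w,180+(u+.5)/4-.5,60+(v+.5)/4-.5,z)
P=np.array([f(*p,.075) for p in [(313,164),(435,164),(438,367),(319,367)]])
c=P.mean(0);print(c,[(np.linalg.norm(P[i]-P[i-1]).round(4), np.degrees(np.arctan2(*(P[i]-P[i-1])[1::-1])).round(1)) for i in range(4)])
y=np.radians(o["tool_rot"][2]);d=c-o["tool_pos"]
print("tool shift",d[0]*np.cos(y)+d[1]*np.sin(y), d[0]*np.sin(y)-d[1]*np.cos(y))
```

```text
[0.4567544  0.30889267 0.075     ] [(np.float64(0.0459), np.float64(-161.9)), (np.float64(0.0279), np.float64(107.3)), (np.float64(0.0459), np.float64(18.7)), (np.float64(0.0284), np.float64(-72.7))]
tool shift 0.06688129800183289 -0.0034275392335498915
```

Call:
drive_tool(
  commands=[
    [2.2,-0.1,0,0,0,-0.5,1],
    [2.3,-0.1,0,0,0,0,1],
    [2.19,-0.14,0,0,0,0,1],
    [0,0,2.5,0,0,0,1],
    [0,0,3,0,0,0,1],
    [0,0,3,0,0,0,1],
    [0,0,3,0,0,0,1],
    [0,0,2,0,0,0,1],
    [0,0,0,0,0,0,1],
    [0,0,0,0,0,0,1],
  ],
)

```text
time_s: 8.23
tool_pos: [0.4565, 0.308, 0.1373]
tool_rot: [-179.9, -0.1, -162.5]
force: [0.2, 0.4, 0.3]
grip_width: 0.0871
```

Run:
```python
from cell import env
import cv2
o=env.get_obs();print(o["tool_pos"],o["tool_rot"],o["force"])
c=env.read_camera("wrist"); cv2.imwrite("pics/w7.png",c["img"])
```

```text
[0.45650944 0.30802948 0.13728021] [-1.79948197e+02 -5.15861240e-02 -1.62451292e+02] [0.18781227 0.36473308 0.29946968]
```

View pics/w7.png

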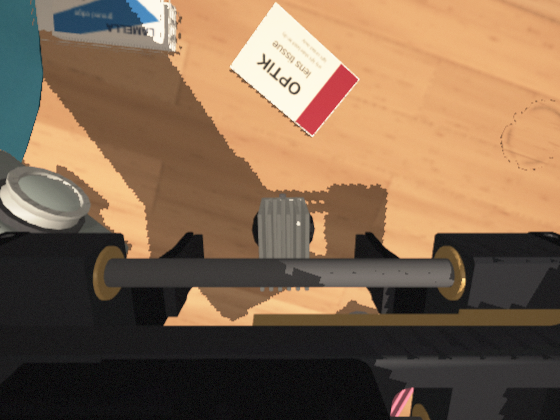

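The lamp sits centrally between the fingers at about (284,245). Now I'll lower the last 3 cm and close.

Call:
drive_tool(
  commands=[
    [0,0,1.5,0,0,0,1],
    [0,0,1.4,0,0,0,1],
    [0,0,0,0,0,0,1],
    [0,0,0,0,0,0,0.6],
    [0,0,0,0,0,0,0.45],
    [0,0,0,0,0,0,0.3],
    [0,0,0,0,0,0,0.2],
    [0,0,0,0,0,0,0.2],
    [0,0,0,0,0,0,0.2],
    [0,0,0,0,0,0,0.2],
    [0,0,0,0,0,0,0.2],
    [0,0,0,0,0,0,0.2],
  ],
  force=30,
)

```text
time_s: 9.28
tool_pos: [0.4555, 0.3099, 0.1082]
tool_rot: [-180.0, -0.0, -162.3]
force: [-1.0, -0.1, -0.5]
grip_width: 0.0353
```

Run:
```python
from cell import env
import cv2
o=env.get_obs();print(o["tool_pos"],o["tool_rot"],o["force"],o["grip_width"])
c=env.read_camera("wrist"); cv2.imwrite("pics/w8.png",c["img"])
```

```text
[0.45549648 0.30985656 0.10819159] [-1.79993839e+02 -5.73769502e-03 -1.62261097e+02] [-0.98463183 -0.14212581 -0.50124631] 0.03525201041197534
```

View pics/w8.png

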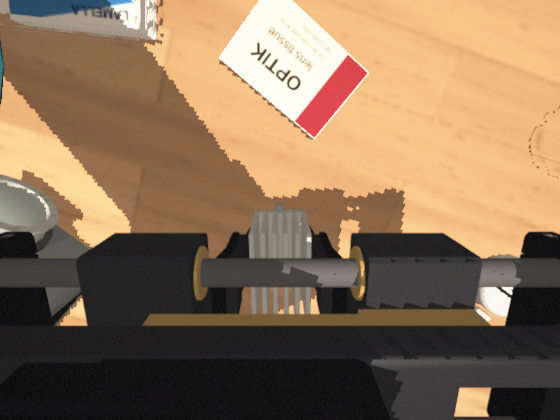

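Call:
drive_tool(
  commands=[
    [0,0,0,0,0,0,0.2],
    [0,0,0,0,0,0,0.2],
    [0,0,0,0,0,0,0.2],
    [0,0,0,0,0,0,0.2],
    [0,0,0,0,0,0,0.2],
    [0,0,0,0,0,0,0.2],
  ],
)

```text
time_s: 9.83
tool_pos: [0.4555, 0.3099, 0.1082]
tool_rot: [-180.0, -0.0, -162.3]
force: [-0.0, 0.6, 0.0]
grip_width: 0.028
```

Call:
drive_tool(
  commands=[
    [0,0,-0.5,0,0,0,0.2],
    [0,0,-1.5,0,0,0,0.2],
    [0,0,-3,0,0,0,0.2],
    [0,0,-3,0,0,0,0.2],
    [0,0,-3,0,0,0,0.2],
    [0,0,-2,0,0,0,0.2],
    [0,0,0,0,0,0,0.2],
    [0,0,0,0,0,0,0.2],
  ],
)

```text
time_s: 10.5
tool_pos: [0.4559, 0.3101, 0.2394]
tool_rot: [-180.0, 0.1, -162.3]
force: [0.5, -0.4, -1.8]
grip_width: 0.0279
```

Run:
```python
from cell import env
import cv2
o=env.get_obs();print(o["tool_pos"],o["tool_rot"],o["force"],o["grip_width"])
for n in("wrist","scene"):
  c=env.read_camera(n); cv2.imwrite(f"pics/{n}9.png",c["img"])
```

```text
[0.45591972 0.31011678 0.23940179] [-1.79989228e+02  1.40002810e-01 -1.62273323e+02] [ 0.54396221 -0.35441381 -1.77914358] 0.027906124225808307
```

View pics/wrist9.png

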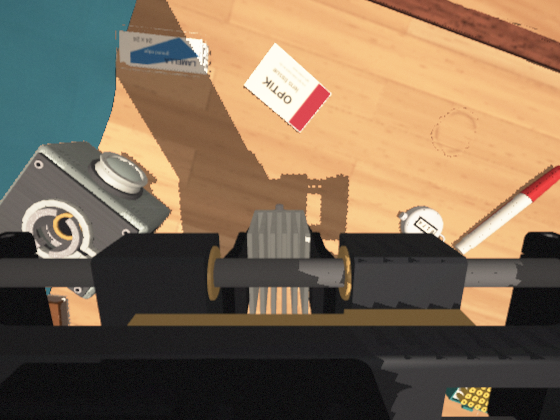

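View pics/scene9.png

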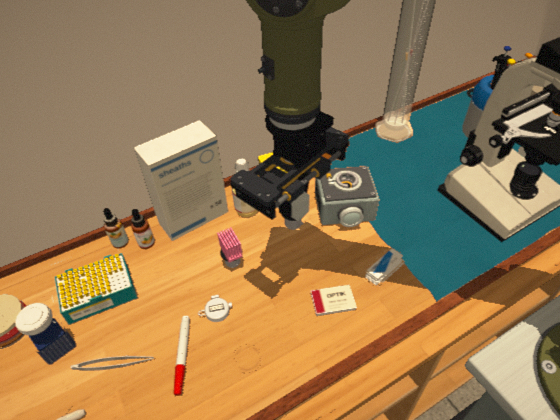

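The grip is good (28 mm, lamp lifted). Now to above the socket, turned to the slots' heading of about 162°.

Call:
drive_tool(
  commands=[
    [-0.4,-3.2,0,0,0,0,0.2],
    [-0.4,-3.3,0,0,0,0,0.2],
    [-0.4,-3.3,0,0,0,0,0.2],
    [-0.4,-3.3,0,0,0,0,0.2],
    [-0.4,-3.3,0,0,0,0,0.2],
    [-0.4,-3.25,0,0,0,0,0.2],
    [0,0,0,0,0,7.1,0.2],
    [0,0,0,0,0,7.1,0.2],
    [0,0,0,0,0,7.1,0.2],
    [0,0,0,0,0,7.1,0.2],
    [0,0,0,0,0,7.1,0.2],
    [0,0,0,0,0,0,0.2],
    [0,0,0,0,0,0,0.2],
  ],
)

```text
time_s: 11.68
tool_pos: [0.5375, 0.1299, 0.2367]
tool_rot: [-179.9, -0.1, 162.4]
force: [-0.1, -0.7, -1.8]
grip_width: 0.0276
```

```bash
cat > st.py <<'E'
from cell import env
import numpy as np
o=env.get_obs();p=o["tool_pos"];y=np.radians(o["tool_rot"][2]);d=np.array([.5385,.1302])-p[:2]
print(o["time_s"],p.round(4),o["tool_rot"].round(2),"F",o["force"].round(2),"M",o["wrist_torque"].round(2),"w",round(o["grip_width"],4),"q",o["qpos"].round(0))
print("tool shift cm to socket",100*(d[0]*np.cos(y)+d[1]*np.sin(y)), 100*(d[0]*np.sin(y)-d[1]*np.cos(y)))
E
python3 st.py
python3 - <<'E'
from cell import env
import cv2
for n in("top","scene"):
  c=env.read_camera(n); cv2.imwrite(f"pics/{n}10.png",c["img"])
E
```

```text
11.6833 [0.5375 0.1299 0.2367] [-1.7992e+02 -1.4000e-01  1.6245e+02] F [-0.13 -0.7  -1.76] M [ 0.09 -0.19  0.04] w 0.0276 q [ 12.  11. -32. 100.   6.  71.  51.]
tool shift cm to socket -0.08449274159753158 0.06203238398997373
```

View pics/scene10.png

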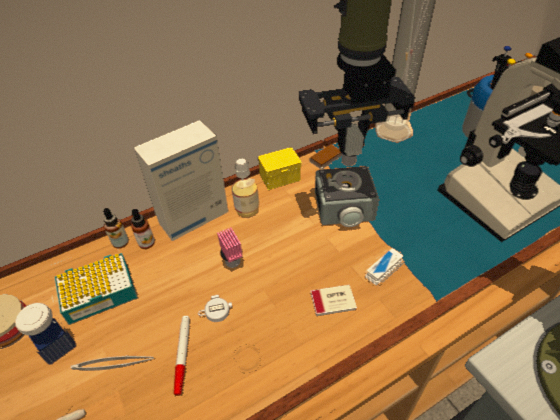

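Call:
drive_tool(
  commands=[
    [-0.08,0.06,1,0,0,0,0.2],
    [0,0,1.5,0,0,0,0.2],
    [0,0,1.3,0,0,0,0.2],
    [0,0,0,0,0,0,0.2],
    [0,0,0,0,0,0,0.2],
  ],
)

```text
time_s: 12.2
tool_pos: [0.5384, 0.1301, 0.1989]
tool_rot: [-179.9, -0.1, 162.3]
force: [0.8, 0.5, -0.6]
grip_width: 0.0275
```

```bash
python3 st.py
python3 - <<'E'
from cell import env
import cv2,numpy as np
a=env.read_camera("scene")["img"][120:240,290:420]; b=env.read_camera("wrist")["img"][140:260,190:400]
cv2.imwrite("pics/ins1.png",np.hstack([cv2.resize(a,(390,360)),cv2.resize(b,(410,360))]))
E
```

```text
12.2 [0.5384 0.1301 0.1989] [-1.7993e+02 -1.5000e-01  1.6227e+02] F [ 0.83  0.53 -0.59] M [ 0.08 -0.21  0.01] w 0.0275 q [ 12.  13. -32. 103.   7.  66.  50.]
tool shift cm to socket -0.004105422660388721 0.011194621871320415
```

View pics/ins1.png

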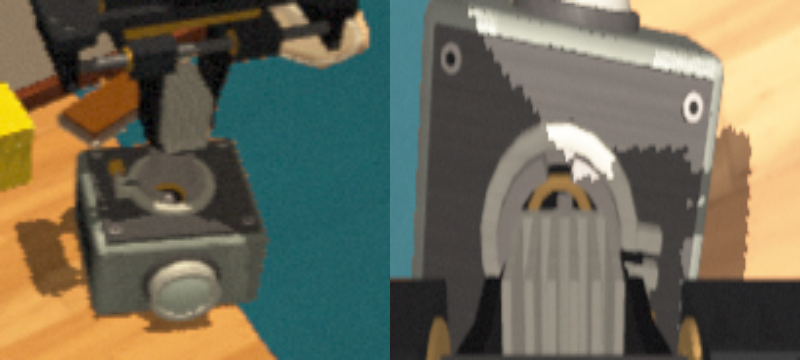

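In the wrist view the pin at (565,205) points at the dark slot at (558,170), so they look aligned. I'll lower gently.

Call:
drive_tool(
  commands=[
    [0,0,0.3,0,0,0,0.2],
    [0,0,0.2,0,0,0,0.2],
    [0,0,0.2,0,0,0,0.2],
    [0,0,0,0,0,0,0.2],
  ],
)

```text
time_s: 12.63
tool_pos: [0.5391, 0.1303, 0.193]
tool_rot: [-180.0, -0.0, 162.2]
force: [-0.7, 0.7, -1.5]
grip_width: 0.0279
```

Call:
drive_tool(
  commands=[
    [0,0,0.2,0,0,0,0.2],
    [0,0,0.2,0,0,0,0.2],
    [0,0,0.2,0,0,0,0.2],
    [0,0,0,0,0,0,0.2],
  ],
)

```text
time_s: 12.97
tool_pos: [0.5389, 0.1301, 0.1866]
tool_rot: [-180.0, -0.0, 162.2]
force: [-0.6, -0.4, -1.2]
grip_width: 0.0278
```

```bash
python3 st.py
```

```text
12.9667 [0.5389 0.1301 0.1866] [-1.7996e+02 -5.0000e-02  1.6223e+02] F [-0.58 -0.44 -1.24] M [-0.04 -0.05  0.05] w 0.0278 q [ 11.  14. -31. 103.   8.  65.  50.]
tool shift cm to socket 0.03673668129634361 -0.005870933472098358
```

Call:
drive_tool(
  commands=[
    [0,0,0.15,0,0,0,0.2],
    [0,0,0.1,0,0,0,0.2],
    [0,0,0.1,0,0,0,0.2],
    [0,0,0,0,0,0,0.2],
  ],
)

```text
time_s: 13.3
tool_pos: [0.539, 0.1301, 0.1834]
tool_rot: [-180.0, -0.0, 162.2]
force: [-0.7, 0.1, -1.4]
grip_width: 0.0278
```

Call:
drive_tool(
  commands=[
    [0,0,0.1,0,0,0,0.2],
    [0,0,0.1,0,0,0,0.2],
    [0,0,0.1,0,0,0,0.2],
    [0,0,0,0,0,0,0.2],
  ],
)

```text
time_s: 13.63
tool_pos: [0.539, 0.1302, 0.1804]
tool_rot: [-180.0, -0.0, 162.2]
force: [-1.1, -1.3, -1.4]
grip_width: 0.0277
```

Call:
drive_tool(
  commands=[
    [0,0,0.1,0,0,0,0.2],
    [0,0,0.1,0,0,0,0.2],
    [0,0,0,0,0,0,0.2],
  ],
)

```text
time_s: 13.88
tool_pos: [0.539, 0.1302, 0.1784]
tool_rot: [-180.0, -0.0, 162.2]
force: [-2.5, -1.3, -0.9]
grip_width: 0.0274
```

```bash
python3 st.py
```

```text
13.8833 [0.539  0.1302 0.1784] [-1.7997e+02 -2.0000e-02  1.6223e+02] F [-2.47 -1.33 -0.89] M [-0.38  0.5  -0.03] w 0.0274 q [ 11.  14. -31. 104.   8.  64.  49.]
tool shift cm to socket 0.04810498999177625 -0.012814309435917265
```

Call:
drive_tool(
  commands=[
    [0.05,-0.05,0,0,0,0,0.2],
    [0,0,0.1,0,0,0,0.2],
    [0,0,0.1,0,0,0,0.2],
    [0,0,0,0,0,0,0.2],
  ],
)

```text
time_s: 14.22
tool_pos: [0.5387, 0.1302, 0.1766]
tool_rot: [180.0, 0.0, 162.2]
force: [-1.6, -1.0, -1.1]
grip_width: 0.0274
```

```bash
python3 st.py
```

```text
14.2167 [0.5387 0.1302 0.1766] [1.7998e+02 2.0000e-02 1.6224e+02] F [-1.64 -1.03 -1.09] M [-0.16  0.08 -0.01] w 0.0274 q [ 11.  14. -31. 104.   8.  64.  49.]
tool shift cm to socket 0.01912864961004761 -0.0033670366699361733
```

Call:
drive_tool(
  commands=[
    [0,0,0.1,0,0,0,0.2],
    [0,0,0.1,0,0,0,0.2],
    [0,0,0,0,0,0,0.2],
  ],
)

```text
time_s: 14.47
tool_pos: [0.5387, 0.1302, 0.1746]
tool_rot: [180.0, 0.0, 162.2]
force: [-0.2, -0.3, -1.4]
grip_width: 0.0279
```

Call:
drive_tool(
  commands=[
    [0,0,0.1,0,0,0,0.2],
    [0,0,0.1,0,0,0,0.2],
    [0,0,0,0,0,0,0.2],
  ],
)

```text
time_s: 14.72
tool_pos: [0.5388, 0.1302, 0.1729]
tool_rot: [180.0, 0.0, 162.2]
force: [-1.2, -1.3, 0.8]
grip_width: 0.0278
```

```bash
python3 st.py
```

```text
14.7167 [0.5388 0.1302 0.1729] [1.7999e+02 2.0000e-02 1.6224e+02] F [-1.18 -1.33  0.8 ] M [-0.13  0.17 -0.03] w 0.0278 q [ 11.  15. -31. 104.   8.  63.  49.]
tool shift cm to socket 0.025245923541896163 -0.00540823247013072
```

The pins sank through the rim level without a hard stop, and the spring was just met at TCP z≈0.173. I'll press about 8 mm with a firmer grip.

Call:
drive_tool(
  commands=[
    [0,0,0,0,0,0,0.2],
    [0,0,0.1,0,0,0,0.2],
    [0,0,0.1,0,0,0,0.2],
    [0,0,0.1,0,0,0,0.2],
    [0,0,0.1,0,0,0,0.2],
    [0,0,0,0,0,0,0.2],
  ],
  force=45,
)

```text
time_s: 15.22
tool_pos: [0.5388, 0.1302, 0.169]
tool_rot: [180.0, 0.0, 162.2]
force: [-1.3, -0.4, 3.9]
grip_width: 0.0275
```

```bash
python3 st.py
```

```text
15.2167 [0.5388 0.1302 0.169 ] [1.7999e+02 3.0000e-02 1.6224e+02] F [-1.32 -0.38  3.94] M [-0.06  0.32  0.03] w 0.0275 q [ 11.  15. -31. 104.   9.  63.  49.]
tool shift cm to socket 0.026852846991333824 -0.0035100542871322705
```

Call:
drive_tool(
  commands=[
    [0,0,0.1,0,0,0,0.2],
    [0,0,0.1,0,0,0,0.2],
    [0,0,0.1,0,0,0,0.2],
    [0,0,0.1,0,0,0,0.2],
    [0,0,0,0,0,0,0.2],
  ],
)

```text
time_s: 15.63
tool_pos: [0.5388, 0.1302, 0.1653]
tool_rot: [180.0, 0.0, 162.2]
force: [-2.8, -0.5, 6.0]
grip_width: 0.0278
```

```bash
python3 st.py
```

```text
15.6333 [0.5388 0.1302 0.1653] [1.7999e+02 3.0000e-02 1.6224e+02] F [-2.79 -0.55  6.03] M [-0.11  0.51 -0.06] w 0.0278 q [ 11.  15. -31. 105.   9.  63.  49.]
tool shift cm to socket 0.02753946452613165 -0.007086558157397925
```

Spring force is about 7.4 N, so travel is about 6.3 mm. I'll go about 3.5 mm further, to mid-channel.

Call:
drive_tool(
  commands=[
    [0.03,0,0.1,0,0,0,0.2],
    [0,0,0.1,0,0,0,0.2],
    [0,0,0.1,0,0,0,0.2],
    [0,0,0.05,0,0,0,0.2],
    [0,0,0,0,0,0,0.2],
    [0,0,0,0,0,0,0.2],
  ],
)

```text
time_s: 16.13
tool_pos: [0.5387, 0.1303, 0.1624]
tool_rot: [180.0, 0.1, 162.2]
force: [-3.1, -0.9, 9.3]
grip_width: 0.0274
```

```bash
python3 st.py
```

```text
16.1333 [0.5387 0.1303 0.1624] [1.7999e+02 7.0000e-02 1.6224e+02] F [-3.06 -0.93  9.28] M [-0.21  0.62 -0.04] w 0.0274 q [ 11.  15. -31. 105.   9.  62.  49.]
tool shift cm to socket 0.021468267164077615 -0.012864741202965654
```

Call:
drive_tool(
  commands=[
    [0.04,0,-0.05,0,0,0,0.2],
    [0,0,0,0,0,2,0.2],
    [0,0,0,0,0,3,0.2],
    [0,0,0,0,0,3,0.2],
    [0,0,0,0,0,0,0.2],
  ],
)

```text
time_s: 16.55
tool_pos: [0.5386, 0.1302, 0.1629]
tool_rot: [180.0, 0.1, 154.1]
force: [-2.0, -1.1, 8.1]
grip_width: 0.0281
```

```bash
python3 st.py
```

```text
16.55 [0.5386 0.1302 0.1629] [1.7997e+02 1.1000e-01 1.5411e+02] F [-2.02 -1.11  8.07] M [-0.25  0.43  0.03] w 0.0281 q [ 10.  15. -30. 105.   8.  62.  41.]
tool shift cm to socket 0.010252779052257391 -0.0067748648123832885
```

Call:
drive_tool(
  commands=[
    [0,0,0,0,0,3,0.2],
    [0,0,0,0,0,3,0.2],
    [0,0,0,0,0,3,0.2],
    [0,0,0,0,0,0,0.2],
  ],
)

```text
time_s: 16.88
tool_pos: [0.5386, 0.1301, 0.1628]
tool_rot: [180.0, 0.1, 145.1]
force: [-2.6, -1.8, 8.3]
grip_width: 0.0282
```

```bash
python3 st.py
```

```text
16.8833 [0.5386 0.1301 0.1628] [1.7997e+02 9.0000e-02 1.4510e+02] F [-2.58 -1.75  8.29] M [-0.29  0.49 -0.01] w 0.0282 q [  9.  15. -29. 105.   8.  62.  32.]
tool shift cm to socket 0.008278394749336688 0.003067607689548678
```

Call:
drive_tool(
  commands=[
    [0,0,0,0,0,3,0.2],
    [0,0,0,0,0,3,0.2],
    [0,0,0,0,0,3,0.2],
    [0,0,0,0,0,3,0.2],
    [0,0,0,0,0,0,0.2],
  ],
)

```text
time_s: 17.3
tool_pos: [0.5385, 0.1302, 0.1628]
tool_rot: [179.9, 0.1, 133.1]
force: [-2.6, -1.2, 8.5]
grip_width: 0.0277
```

```bash
python3 st.py
```

```text
17.3 [0.5385 0.1302 0.1628] [1.7995e+02 8.0000e-02 1.3310e+02] F [-2.59 -1.24  8.49] M [-0.32  0.49  0.01] w 0.0277 q [  8.  15. -27. 105.   8.  62.  21.]
tool shift cm to socket 0.0009467987770310819 0.0020793278477523693
```

It turns freely, 29° so far. I'll continue towards the stop, watching Mz.

Call:
drive_tool(
  commands=[
    [0,0,0,0,0,3,0.2],
    [0,0,0,0,0,3,0.2],
    [0,0,0,0,0,3,0.2],
    [0,0,0,0,0,3,0.2],
    [0,0,0,0,0,3,0.2],
    [0,0,0,0,0,0,0.2],
  ],
)

```text
time_s: 17.8
tool_pos: [0.5385, 0.1301, 0.1628]
tool_rot: [179.9, 0.1, 118.1]
force: [-2.5, -1.0, 9.1]
grip_width: 0.0271
```

```bash
python3 st.py
```

```text
17.8 [0.5385 0.1301 0.1628] [1.7993e+02 7.0000e-02 1.1810e+02] F [-2.55 -0.95  9.13] M [-0.38  0.5  -0.01] w 0.0271 q [  6.  14. -25. 105.   7.  62.   6.]
tool shift cm to socket 0.007117884742921815 0.004060162738840652
```

Call:
drive_tool(
  commands=[
    [0,0,0,0,0,2,0.2],
    [0,0,0,0,0,2,0.2],
    [0,0,0,0,0,0,0.2],
  ],
)

```text
time_s: 18.05
tool_pos: [0.5384, 0.1302, 0.1628]
tool_rot: [179.9, 0.1, 114.1]
force: [-2.0, -1.7, 8.8]
grip_width: 0.0275
```

```bash
python3 st.py
```

```text
18.05 [0.5384 0.1302 0.1628] [1.7993e+02 5.0000e-02 1.1415e+02] F [-2.04 -1.72  8.79] M [-0.37  0.62  0.04] w 0.0275 q [  6.  14. -25. 105.   7.  62.   2.]
tool shift cm to socket 0.0002177748034968572 0.006200523508484512
```

Call:
drive_tool(
  commands=[
    [0,0,0,0,0,1.5,0.2],
    [0,0,0,0,0,1.5,0.2],
    [0,0,0,0,0,0,0.2],
  ],
)

```text
time_s: 18.3
tool_pos: [0.5384, 0.1302, 0.1628]
tool_rot: [179.9, 0.0, 111.2]
force: [-2.7, -1.4, 7.5]
grip_width: 0.0279
```

```bash
python3 st.py
```

```text
18.3 [0.5384 0.1302 0.1628] [1.7994e+02 5.0000e-02 1.1117e+02] F [-2.7  -1.36  7.5 ] M [-0.29  0.58  0.04] w 0.0279 q [  5.  14. -25. 105.   7.  62.  -0.]
tool shift cm to socket -0.002179142546249898 0.010855510028538297
```

Call:
drive_tool(
  commands=[
    [0,0,0,0,0,1.5,0.2],
    [0,0,0,0,0,1.5,0.2],
    [0,0,0,0,0,0,0.2],
  ],
)

```text
time_s: 18.55
tool_pos: [0.5382, 0.1302, 0.1628]
tool_rot: [180.0, 0.0, 108.2]
force: [-4.0, -1.4, 8.9]
grip_width: 0.0272
```

```bash
python3 st.py
```

```text
18.55 [0.5382 0.1302 0.1628] [1.7995e+02 4.0000e-02 1.0818e+02] F [-3.97 -1.42  8.9 ] M [-0.35  0.67  0.06] w 0.0272 q [  5.  14. -24. 105.   7.  62.  -3.]
tool shift cm to socket -0.007780211513764923 0.024007416133368955
```

Call:
drive_tool(
  commands=[
    [0,0,0,0,0,1,0.2],
    [0,0,0,0,0,1,0.2],
    [0,0,0,0,0,0,0.2],
  ],
)

```text
time_s: 18.8
tool_pos: [0.5379, 0.1302, 0.1627]
tool_rot: [-180.0, 0.0, 106.2]
force: [-3.7, -1.6, 10.1]
grip_width: 0.028
```

```bash
python3 st.py
```

```text
18.8 [0.5379 0.1302 0.1627] [-1.7999e+02  4.0000e-02  1.0621e+02] F [-3.67 -1.62 10.11] M [-0.35  0.94  0.08] w 0.028 q [  5.  14. -24. 105.   7.  62.  -5.]
tool shift cm to socket -0.012421024353136275 0.057904808956302345
```

Call:
drive_tool(
  commands=[
    [0,0,0,0,0,1,0.2],
    [0,0,0,0,0,1,0.2],
    [0,0,0,0,0,0,0.2],
  ],
)

```text
time_s: 19.05
tool_pos: [0.5375, 0.1301, 0.1626]
tool_rot: [-179.9, 0.0, 104.2]
force: [-4.5, -2.4, 10.0]
grip_width: 0.0279
```

```bash
python3 st.py
```

```text
19.05 [0.5375 0.1301 0.1626] [-1.7993e+02  4.0000e-02  1.0422e+02] F [-4.52 -2.43 10.01] M [-0.48  1.24  0.13] w 0.0279 q [  5.  14. -24. 105.   6.  62.  -7.]
tool shift cm to socket -0.015254230828314815 0.10085122110390535
```

Call:
drive_tool(
  commands=[
    [0,0,0,0,0,1.5,0.2],
    [0,0,0,0,0,1.5,0.2],
    [0,0,0,0,0,0,0.2],
  ],
)

```text
time_s: 19.3
tool_pos: [0.537, 0.1301, 0.1626]
tool_rot: [-179.9, 0.1, 101.2]
force: [-6.6, -1.7, 11.8]
grip_width: 0.0276
```

```bash
python3 st.py
```

```text
19.3 [0.537  0.1301 0.1626] [-1.7987e+02  6.0000e-02  1.0124e+02] F [-6.61 -1.7  11.83] M [-0.5   1.53  0.31] w 0.0276 q [  4.  14. -23. 105.   6.  62. -10.]
tool shift cm to socket -0.021767241171827326 0.1471979849805854
```

The stop is found: Mz rose to 0.31 N m with lateral force building, at 54–61° of turn. I'll back off a few degrees, recentre, and let the spring raise it.

Call:
drive_tool(
  commands=[
    [0,0.1,0,0,0,-2,0.2],
    [0,0.04,0,0,0,-2,0.2],
    [0,0,0,0,0,-2,0.2],
    [0,0,0,0,0,0,0.2],
    [0,0,0,0,0,0,0.2],
  ],
)

```text
time_s: 19.72
tool_pos: [0.5383, 0.1303, 0.1624]
tool_rot: [-179.8, 0.0, 107.3]
force: [-6.0, -1.2, 9.7]
grip_width: 0.0277
```

```bash
python3 st.py
```

```text
19.7167 [0.5383 0.1303 0.1624] [-1.7985e+02  3.0000e-02  1.0726e+02] F [-5.95 -1.24  9.71] M [-0.45  1.53  0.07] w 0.0277 q [  5.  14. -24. 105.   7.  62.  -4.]
tool shift cm to socket -0.015341045197343337 0.015173550449831694
```

Call:
drive_tool(
  commands=[
    [0,0,-0.1,0,0,0,0.2],
    [0,0,-0.1,0,0,0,0.2],
    [0,0,-0.1,0,0,0,0.2],
    [0,0,-0.1,0,0,0,0.2],
    [0,0,0,0,0,0,0.2],
  ],
)

```text
time_s: 20.13
tool_pos: [0.5383, 0.1303, 0.1657]
tool_rot: [-179.8, 0.0, 107.3]
force: [-5.5, -1.6, 7.3]
grip_width: 0.0275
```

```bash
python3 st.py
```

```text
20.1333 [0.5383 0.1303 0.1657] [-1.7985e+02  1.0000e-02  1.0725e+02] F [-5.5  -1.63  7.33] M [-0.36  1.34  0.02] w 0.0275 q [  5.  14. -24. 105.   6.  63.  -4.]
tool shift cm to socket -0.013378174028011799 0.016309518952989824
```

Call:
drive_tool(
  commands=[
    [0,-0.08,0,0,0,0,0.2],
    [0,0,-0.1,0,0,0,0.2],
    [0,0,-0.1,0,0,0,0.2],
    [0,0,0,0,0,0,0.2],
  ],
)

```text
time_s: 20.47
tool_pos: [0.5381, 0.1303, 0.1677]
tool_rot: [-179.9, 0.0, 107.2]
force: [-4.2, -2.2, 5.7]
grip_width: 0.0276
```

```bash
python3 st.py
```

```text
20.4667 [0.5381 0.1303 0.1677] [-179.93    0.    107.24] F [-4.23 -2.15  5.67] M [-0.3   1.11  0.1 ] w 0.0276 q [  5.  14. -24. 105.   6.  63.  -4.]
tool shift cm to socket -0.017081947095331496 0.03714746561649909
```

Call:
drive_tool(
  commands=[
    [0,0,-0.1,0,0,0,0.2],
    [0,0,-0.05,0,0,0,0.2],
    [0,0,0,0,0,0,0.2],
  ],
)

```text
time_s: 20.72
tool_pos: [0.5381, 0.1302, 0.169]
tool_rot: [-179.9, -0.0, 107.2]
force: [-4.0, -0.5, 3.7]
grip_width: 0.0276
```

```bash
python3 st.py
```

```text
20.7167 [0.5381 0.1302 0.169 ] [-179.93   -0.    107.24] F [-4.   -0.47  3.67] M [-0.31  1.04  0.05] w 0.0276 q [  5.  14. -24. 105.   6.  63.  -4.]
tool shift cm to socket -0.012887916524234542 0.03759233444682536
```

Call:
drive_tool(
  commands=[
    [0,-0.05,-0.05,0,0,0,0.2],
    [0,0,-0.05,0,0,0,0.2],
    [0,0,0,0,0,0,0.2],
  ],
)

```text
time_s: 20.97
tool_pos: [0.5379, 0.1301, 0.1695]
tool_rot: [-180.0, -0.0, 107.2]
force: [-2.0, -0.5, -1.5]
grip_width: 0.0279
```

```bash
python3 st.py
```

```text
20.9667 [0.5379 0.1301 0.1695] [-1.7999e+02 -1.0000e-02  1.0723e+02] F [-1.99 -0.5  -1.54] M [-0.04  0.35  0.05] w 0.0279 q [  5.  14. -24. 105.   6.  63.  -4.]
tool shift cm to socket -0.010477114463686411 0.05764910833234617
```

Fz dropped sharply, so the notch top is reached. I'll tug gently to confirm the lock.

Call:
drive_tool(
  commands=[
    [0,0,-0.05,0,0,0,0.2],
    [0,0,-0.05,0,0,0,0.2],
    [0,0,0,0,0,0,0.2],
  ],
)

```text
time_s: 21.22
tool_pos: [0.5378, 0.1301, 0.1699]
tool_rot: [-180.0, -0.0, 107.2]
force: [1.6, 0.9, -11.9]
grip_width: 0.028
```

```bash
python3 st.py
```

```text
21.2167 [0.5378 0.1301 0.1699] [-1.7997e+02 -3.0000e-02  1.0724e+02] F [  1.56   0.95 -11.92] M [ 0.19 -0.4   0.02] w 0.028 q [  5.  14. -24. 105.   6.  63.  -4.]
tool shift cm to socket -0.013278594622531425 0.06457918844086616
```

It holds against a 12 N pull. I'll ease off and open.

Call:
drive_tool(
  commands=[
    [0,0,0.05,0,0,0,0.2],
    [0,0,0.03,0,0,0,0.2],
    [0,0,0,0,0,0,0.2],
    [0,0,0,0,0,0,0.35],
    [0,0,0,0,0,0,0.5],
    [0,0,0,0,0,0,0.7],
    [0,0,0,0,0,0,0.7],
    [0,0,0,0,0,0,0.7],
    [0,0,0,0,0,0,0.7],
  ],
)

```text
time_s: 21.97
tool_pos: [0.5384, 0.1302, 0.1711]
tool_rot: [179.9, 0.0, 107.2]
force: [0.5, 0.1, -0.3]
grip_width: 0.0556
```

```bash
python3 st.py
python3 - <<'E'
from cell import env
import cv2,numpy as np
a=env.read_camera("scene")["img"][120:240,290:420]; b=env.read_camera("wrist")["img"][100:300,130:430]
cv2.imwrite("pics/rel1.png",np.hstack([cv2.resize(a,(390,360)),cv2.resize(b,(410,360))]))
E
```

```text
21.9667 [0.5384 0.1302 0.1711] [1.7993e+02 2.0000e-02 1.0723e+02] F [ 0.49  0.13 -0.27] M [ 0.01 -0.13 -0.05] w 0.0556 q [  5.  14. -24. 105.   6.  63.  -4.]
tool shift cm to socket -0.002859388968873424 0.009463214235251212
```

View pics/rel1.png

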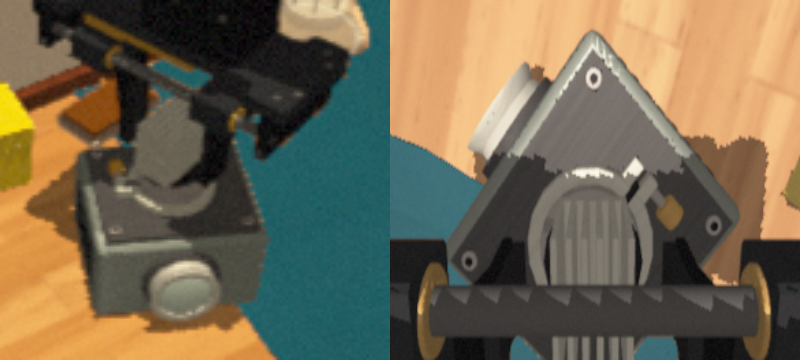

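Call:
drive_tool(
  commands=[
    [0,0,0,0,0,0,0.9],
    [0,0,0,0,0,0,0.9],
    [0,0,-0.5,0,0,0,0.9],
    [0,0,-1,0,0,0,0.9],
    [0,0,-2,0,0,0,0.9],
    [0,0,-3,0,0,0,0.9],
    [0,0,-3,0,0,0,0.9],
    [0,0,-3,0,0,0,0.9],
    [-1.5,0,-2,0,0,0,0.9],
    [-3,0,0,0,0,0,0.9],
    [-3,0,0,0,0,0,0.9],
    [0,0,0,0,0,0,0.9],
    [0,0,0,0,0,0,0.9],
  ],
)

```text
time_s: 23.15
tool_pos: [0.5607, 0.0561, 0.3162]
tool_rot: [180.0, 0.0, 107.0]
force: [0.2, 0.1, -0.7]
grip_width: 0.0783
```

```bash
python3 st.py
python3 - <<'E'
from cell import env
import cv2,numpy as np
for n in("wrist","scene","top"):
  c=env.read_camera(n); cv2.imwrite(f"pics/f_{n}.png",c["img"])
s=cv2.imread("pics/f_scene.png")[120:240,290:420];t=cv2.imread("pics/f_top.png")[145:245,323:423]
cv2.imwrite("pics/f_z.png",np.hstack([cv2.resize(s,(400,400),interpolation=2),cv2.resize(t,(400,400),interpolation=2)]))
E
```

```text
23.15 [0.5607 0.0561 0.3162] [1.7997e+02 4.0000e-02 1.0698e+02] F [ 0.16  0.15 -0.74] M [ 0.07 -0.19 -0.07] w 0.0783 q [ 11.   8. -21.  93.   3.  79.   6.]
tool shift cm to socket 7.738402601155206 0.03682433290909358
```

View pics/f_wrist.png

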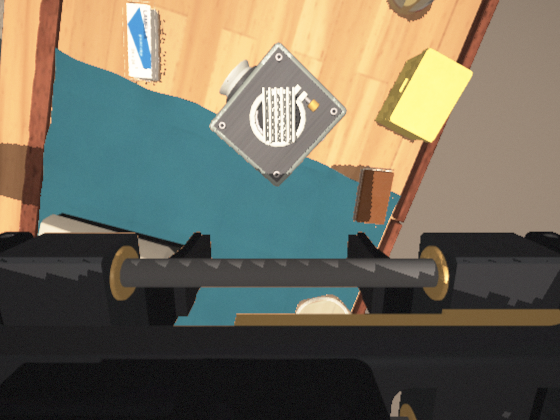

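View pics/f_z.png

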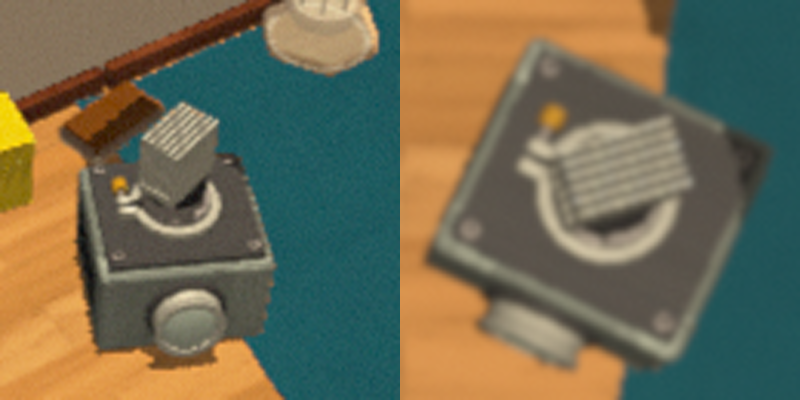

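View pics/f_scene.png

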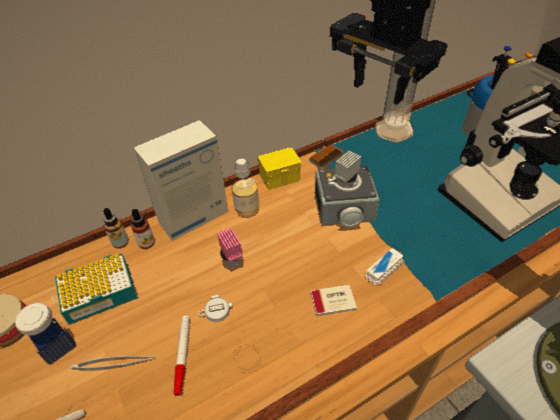

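The lamp stands in the socket with fins at (281,116) in the wrist view, and the other objects are unmoved. A quick check of heading and uprightness before handing in.

Run:
```python
from cell import env
from h import *
w=env.read_camera("wrist")
g=w["img"][75:155,245:315]; cv2.imwrite("pics/f_w.png",cv2.resize(g,None,fx=7,fy=7,interpolation=2))
t=env.read_camera("top")
P=np.array([ray(t,323+u/4-.4,145+v/4-.4,.137) for u,v in[(155,155),(270,118),(293,183),(182,222)]])
print(P.mean(0),[(np.linalg.norm(P[i]-P[i-1]).round(4), np.degrees(np.arctan2(*(P[i]-P[i-1])[1::-1])).round(1)) for i in range(4)])
```

```text
[0.53836817 0.13110143 0.137     ] [(np.float64(0.0286), np.float64(21.7)), (np.float64(0.0479), np.float64(-71.1)), (np.float64(0.0274), np.float64(-161.1)), (np.float64(0.0464), np.float64(110.4))]
```

View pics/f_w.png

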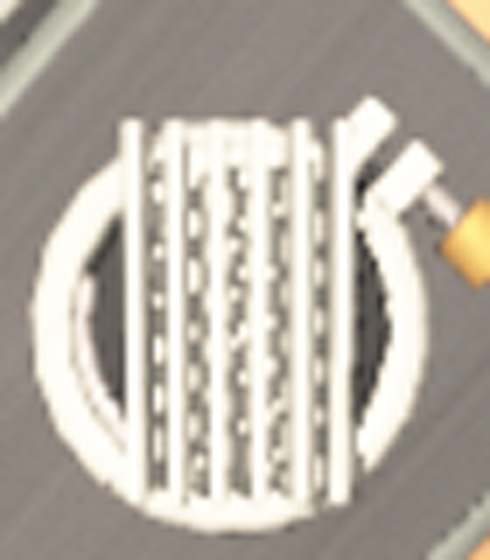

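The fins are upright and centred over the ring, heading about 109° and top centre within about 1.3 mm of the socket axis. Handing in.

```bash
python3 -c "
from cell import env
print(env.sign_off())"
```

```text
the job is handed in; nothing more can be done
None
```

The lamp is locked in its socket, upright, with the gripper clear of it. I handed the job in at about 23 s of the 72 s allowed.

**How it went in**
- The pins sank into the slots with no hard stop at the rim. I then pressed about 10 mm against the spring, with at most about 12 N vertical force at the wrist.
- I turned it clockwise until the stop showed as rising torque (0.3 N m) and about 7 N sideways. I backed off about 6° and let the spring lift it.

**Last checks**
- **Lock:** before release it held against a 12 N upward pull with almost no movement.
- **Upright:** after release the pictures show it upright at about 109°. That is about 53° clockwise of where it went in, against the notch's nominal 50°. Its top is about 1.3 mm from the measured socket axis, which is within camera error.
- **Other things:** the rest of the bench looks unmoved.

**What disagreed**
- The cameras differed by 1–2 mm (the scene camera by up to about 5 mm) on where the lamp and socket were. I used a value between the top and wrist readings, and feeling for contact covered the rest.
- The spring was met about 2.5 mm lower than nominal. That fits a sleeve clamped near the low end of its range, but I did not measure its height separately.

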